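# Gauge a bamboo cane with the ratchet thimble

### The arm

A 6-joint arm with a two-finger parallel gripper is mounted at the origin on the work surface. World frame = base frame: x ahead of the robot, y to its left, z up, the work surface at z = 0. Lengths are in m, angles in rad, forces in N, time in s.
With the tool pointing down it reaches from about 0.375 to 0.9 m from the base axis. Payload 3.1 kg.
Tool frame: the origin (TCP) lies on the centre line of the jaws, within the pads' length; the fingertips stand 19 mm ahead of it and the grasp point (between the pads) is the TCP; z points along the fingers, y is the line along which they close (so a half turn about z gives the same grasp; the last joint's range is limited). The gripper opens to 85 mm and grips with 20 to 120 N. Pads are 22 mm wide; open, the fingers measure 114 mm over their backs; the gripper's body (76 mm by 85 mm) begins 54 mm behind the grasp point. The pads swing forward as they close: fully open they stand 13 mm farther back than shut.
Start: joints at [1.143, 0.527, 1.433, -0, 1.181, -0.178], TCP at [0.154, 0.606, 0.25] pointing down, gripper open.
Joint ranges: [-3.08, 3.08], [-0.75, 2.2], [0.22, 2.44], [-1.43, 4.57], [0, 2.65], [-2.85, 2.85]. Speed limits (rad/s): [2.79, 2.79, 3.14, 3.14, 3.14, 3.14].

### API

Orientations are given as a unit quaternion [x, y, z, w].
In Python, from station import manip gives the robot as it stands.
- The arm moves only by the tool servo_tool, never from a script. Its argument "rows" is a list that holds one entry, the list of rows, each a list of 7 numbers: the turn, a rotation vector about the tool's x, y, z in degrees, then the shift along the tool's x, y, z in m, then the gripper command: -1 is shut, 1 is fully open, values between are in proportion. In form: [[[wx, wy, wz, tx, ty, tz, jaw], ...]]. A call has 1 to 8 rows; each row shifts and turns the commanded pose from where the row before left it, along the tool's axes as they then stand; what a row does not reach is not made up. A row lasts 1/12 s, in which the tool goes at most 41.7 mm and 7.16 degrees, less where a joint would pass 70% of its speed; a pose out of reach is approached as far as the arm can. A call is refused whole if a number of a shift passes 0.0417 or a number of a turn 7.16, either way. A call with a gripper value outside its range is refused whole. The fingers move at their own pace and stop on an object; "squeeze" is the grip in N (left out, the last holds). Time passes only in rows, so rows that do not move let the fingers close. It gives the time, the measured TCP pose, the force, the opening and the grip force at its end, in the units of the state.
- manip.sense(): the state, without advancing time (a new reading comes with each control period).
- manip.snapshot(name): name is "scene" or "top" or "wrist"; returns the picture (480x640x3 uint8, blue, green, red); there is no depth.
- manip.camera_info(name): a dict with "K" (3x3 intrinsics, pixels), "k1" (the pictures are not rectified: a ray, as slopes to the right and down, at radius r is drawn at 1 + k1 r^2 times it, then the intrinsics apply), "camera_from_world" (4x4, takes a point from world to camera coordinates). Camera axes: x right, y down, z forward; pixel columns grow to the right and rows downward; lengths in m; the calibration is good to about 2 mm. A picture is of the moment at which its call begins: read the wrist's pose just before it. camera_info takes no time and is no camera call; for the wrist camera it gives the pose at the moment of the call.
- manip.sign_off(): hands the job in; it is judged then, once.
The state is a dict: "t": time; "q": joint angles; "qd": joint speeds; "tau": joint torques, N m; "tcp_pos": TCP position; "tool_rot": TCP orientation; "force": force on the tool from outside, world axes, zero at the start; "ft_torque": the same for the moment, N m; "finger_gap": opening from 0.0 (shut) to 1.0 (fully open); "gripper_force": force on a finger pad.
Only numpy, scipy, OpenCV 4.12 (cv2) and the standard library are available. Lean on these libraries where they do the work, as an engineer would, in place of code of your own. Each camera call takes 0.05 s, during which the arm holds its last target. There are 200 camera calls.

### The job

Gauge the loose bamboo cane from the small wooden rest: lay it in the groove of the green bench gauge and push it gently home until its end touches the stop. Then turn the black ratchet knob clockwise (seen from above) until the spindle clamps the cane and the ratchet slips by about an eighth of a turn, no more, and leave the cane clamped there. Do not bruise the cane or disturb the other things on the table.

Things in the scene. Friction and masses are not known exactly. Their poses are not given: they have to be found in the camera images.
- gauge: Green bench gauge fixed to the table, base 130 x 100 mm. Origin: on the table, under the vertical spindle axis. x runs along the groove from its open end to the stop (away from the robot, more or less), z up. A bridge (x -14 to +66 mm, 34 mm wide, underside 80, top 98 mm above the table) carries spindle, thimble and ratchet knob; its column stands behind the stop.
- groove_mouth (a point): Open end of the aluminium 90 degree V groove (gauge x = -60 mm), 60 mm above the table, on the middle line of a cane lying in it. The groove is open above and runs level from here to the stop; its bottom line is 50 mm up, its walls rise to 63 mm, 12.7 mm either side. Outside its mouth nothing stands under the cane.
- groove_home (a point): Point fixed in the gauge, at x = -45 mm, 60 mm above the table: where the middle of the cane is when it lies in the groove with its end on the stop.
- gauge_stop: Sprung dark steel stop plate at the end of the groove, 8 mm thick, 26 mm wide, top 74 mm above the table; its face is at gauge x = +15 mm. Origin and axes as the gauge's. It gives by 1 mm per 3 N of push (slow pushes only: it is damped) and, when the cane is let go, eases it back to the home place. Keep the push under 12 N.
- gauge_spindle: Steel spindle, 10 mm in diameter, that comes down on the cane without turning. Origin: centre of its lower face; at the start 4 to 12 mm clear of a cane lying in the groove.
- ratchet_grip (a point): Point to grip, on the axis of the ratchet knob, 134 mm above the table. The knob is a black ribbed upright cylinder with a yellow mark on top, 30 mm in diameter, 120 to 148 mm above the table; it does not rise or sink. Clockwise from above closes the spindle by 4 mm per radian (25 mm a turn). It can be regripped at any angle; the screw stays where it is left.
- gauge_ratchet (a joint): Slip of the ratchet, rad: turn of the knob relative to the thimble, 0 at the start, growing with clockwise slip. Knob and thimble turn together (about 0.12 N m) until the cane is clamped; then the moment while turning climbs within about half a radian to 0.24 N m, where the ratchet slips and the spindle presses with some 30 N.
- thimble_mid (a point): Middle of the bare steel thimble under the knob, 22 mm in diameter, 98 to 119 mm above the table, with a white dial disc 42 mm across at its foot (12 marks, one red), seen from above around the knob: while the ratchet slips the dial stands still under the turning knob. Turning the thimble itself bypasses the ratchet and can crush the cane.
- cane_mid (a point): Middle of the straw-coloured bamboo cane with darker rings: 120 mm long, 13 to 15 mm thick (to be measured), 20 g, alike at both ends. x along it, away from the robot at the start, z up. It starts on the wooden rest, its middle line 42 mm above the table; the rest's two 8 mm thick notched posts hold it 20 mm either side of its middle, so its ends stand free by 36 mm.
- cane: The same cane; origin 7 mm under its middle line.
- rest: Fixed wooden rest of the cane, base 75 x 50 x 8 mm; origin on the table under its middle, x along the cane.
- glue: Bystander, to be left alone: white glue bottle with a blue cap; origin at its underside.
- hotel: Bystander, to be left alone: round wooden insect hotel filled with canes, 110 mm across; origin at its underside.
- paint: Bystander, to be left alone: yellow paint jar; origin at its underside.
- hammer: Bystander, to be left alone: hammer; origin at its underside.
- brush: Bystander, to be left alone: red-handled brush; origin at its underside.
- napkin: Bystander, to be left alone: dark wooden ring, 60 mm across, 30 mm high; origin at its underside.
- stock: Bystander, to be left alone: green tray of spare canes; origin at its underside.
- block: Bystander, to be left alone: wooden block 60 x 90 x 30 mm; origin at its underside.
There are look-alikes about, which are no part of the job. What is shaped like the cane but turquoise is not meant.

How it is judged:
On the way, in this order (a step that is already met when the one before it is completed fails the run):
1. the cane lies in the groove, its end on the stop (x of cane_mid in the frame of gauge between -0.0465 and -0.042 m and y of cane_mid in the frame of gauge between -0.003 and 0.003 m and z of cane_mid in the frame of gauge between 0.057 and 0.063 m and angle between the x axis of cane_mid and the x axis of gauge, either way round below 0.06 rad), for 0.2 s.
2. the spindle clamps the cane and the ratchet has slipped at least 0.4 rad (all of step 1 and contact force between gauge_spindle and cane above 15 N and value of joint gauge_ratchet above 0.4 rad), for 0.2 s.
At the end, for the whole second after the job is handed in: The cane lies at rest in the groove, its end within 1.5 mm of the stop, its middle within 3 mm of groove_home across and in height, and parallel to the groove within 0.06 rad; the spindle still presses it with over 12 N; the ratchet has slipped 0.4 to 1.3 rad in all (all of step 1 and contact force between gauge_spindle and cane above 12 N and value of joint gauge_ratchet between 0.4 and 1.3 rad and linear speed of cane below 0.01 m/s); the robot touches nothing.
It fails at once if the cane is rammed against the stop with more than 12 N (contact force between gauge_stop and cane above 12 N).
It fails at once if the spindle crushes the cane with more than 50 N (contact force between gauge_spindle and cane above 50 N).
It fails at once if the ratchet is run on beyond 1.3 rad of slip (value of joint gauge_ratchet above 1.3 rad).
It fails at once if a bystander is moved by more than 20 mm (distance of any of glue, hotel, paint, hammer, brush, napkin, stock, block from where it was at the start of the episode above 0.02 m).
It also fails if it takes over 69 s, if anything falls off the work surface, if the arm or the gripper's body presses on something with over 40 N, if the wrist force passes 120 N, or if a joint passes its speed limit or range.

## Working session

There is one attempt and no reset: what is moved stays moved. The work goes in short steps, Python scripts to look and compute and a tool call to move; the robot and the scene stay as the last step left them, time stands still between calls to the robot, and variables do not carry over. Pictures are saved under pics/ and viewed, at most 10 in all, crops included, and the job is handed in when it is done.

Besides the shell and the picture viewer there is one more tool, called after "Request:" as a command line: name --argument value ..., lists and objects as JSON in quotes. servo_tool: Moves the arm, as the interface text tells. Its arguments: {"type":"object","properties":{"rows":{"type":"array","items":{"type":"array","items":{"type":"array","items":{"type":"number"}}}},"squeeze":{"type":"number"}},"required":["rows"]}

```bash
ls; mkdir -p pics
cat > h.py <<'E'
import numpy as np, cv2
from station import manip
from scipy.spatial.transform import Rotation as R
def ray(ci,u,v):
    K=np.array(ci["K"]);k=ci["k1"];d=np.array([(u-K[0,2])/K[0,0],(v-K[1,2])/K[1,1]])
    s=d.copy()
    for _ in range(30): s=d/(1+k*(s@s))
    M=np.array(ci["camera_from_world"]);Rm=M[:3,:3]
    return -Rm.T@M[:3,3], Rm.T@np.array([s[0],s[1],1.])
def onz(ci,u,v,z):
    o,d=ray(ci,u,v);return (o+d*(z-o[2])/d[2])
def proj(ci,p):
    M=np.array(ci["camera_from_world"]);K=np.array(ci["K"]);c=M[:3,:3]@np.array(p)+M[:3,3]
    s=c[:2]/c[2];s=s*(1+ci["k1"]*(s@s));return np.array([K[0,0]*s[0]+K[0,2],K[1,1]*s[1]+K[1,2]])
E
python3 - <<'E'
from h import *
for n in("top","scene"):
    ci=manip.camera_info(n);cv2.imwrite(f"pics/{n}0.png",manip.snapshot(n));M=np.array(ci["camera_from_world"]);print(n,-M[:3,:3].T@M[:3,3],ci["K"][0],M[:3,:3].round(2).tolist())
print(manip.sense())
E
```

```text
pics
top [0.39566268 0.00899424 1.2504561 ] [547.77568327   0.         314.00211652] [[-0.02, -1.0, 0.01], [-0.99, 0.02, -0.12], [0.12, -0.01, -0.99]]
scene [0.98815687 0.86315052 0.99249354] [512.10493728   0.         323.76005914] [[-0.9, 0.43, 0.02], [0.27, 0.6, -0.75], [-0.33, -0.67, -0.66]]
{'t': 0.1, 'q': array([ 1.14351819e+00,  5.28388647e-01,  1.43380083e+00,  2.05127929e-05,
        1.18140044e+00, -1.78490909e-01]), 'qd': array([ 0.00187219, -0.00219468, -0.00238824,  0.00131387, -0.00128049,
        0.00089287]), 'tau': array([ 1.18185367e-04, -4.43304241e+01, -1.78586429e+01, -2.93212261e-04,
        3.89696463e-03, -2.51398893e-05]), 'tcp_pos': array([0.15359278, 0.60519432, 0.24941347]), 'tool_rot': array([ 1.24076866e-01,  9.92272107e-01, -9.50343125e-04, -3.06918893e-04]), 'force': array([ 0.61163966, -0.22693264,  0.45331111]), 'ft_torque': array([ 0.02985086,  0.02745895, -0.01990892]), 'gripper_force': 0.0, 'finger_gap': 0.9992454074436867}
```

View pics/top0.png

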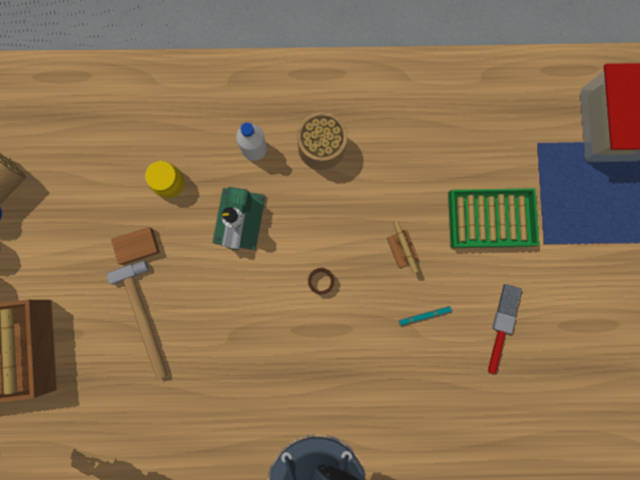

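View pics/scene0.png

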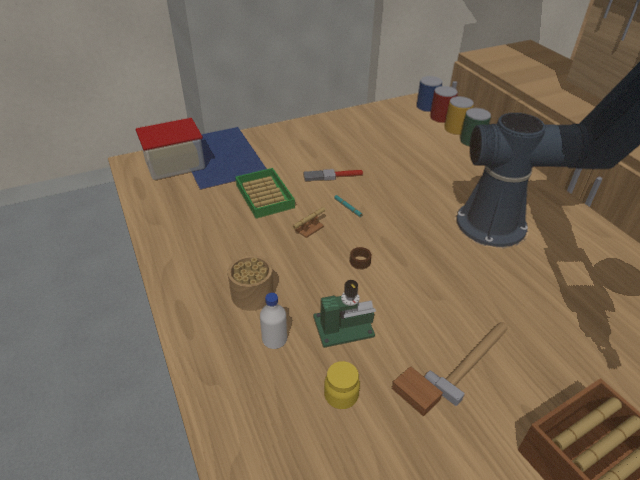

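The cane could be confused with four things in the top view: the cane on the rest (404,248), the turquoise stick (425,316), the tray spares (493,218) and the crate canes (8,350). I choose (404,248), which is straw-coloured and on a small wooden rest. I'll check it in a close crop and measure it together with the gauge.

Run:
```python
from h import *
im=cv2.imread("pics/top0.png");ci=manip.camera_info("top")
a=cv2.resize(im[200:300,355:455],(400,400),interpolation=cv2.INTER_CUBIC)
b=cv2.resize(im[170:270,190:290],(400,400),interpolation=cv2.INTER_CUBIC)
cv2.imwrite("pics/crop0.png",np.hstack([a,b]))
hsv=cv2.cvtColor(im,cv2.COLOR_BGR2HSV)
print([ (p,hsv[p[1],p[0]].tolist()) for p in[(398,226),(404,246),(410,260),(396,245),(380,280),(430,240)]])
g=cv2.inRange(hsv,(60,60,20),(95,255,160));g[:, :200]=0;g[:,280:]=0
c=max(cv2.findContours(g,0,2)[0],key=cv2.contourArea);print(cv2.approxPolyDP(c,3,True)[:,0].tolist())
```

```text
[((398, 226), [21, 128, 158]), ((404, 246), [20, 130, 159]), ((410, 260), [20, 128, 163]), ((396, 245), [13, 155, 132]), ((380, 280), [17, 123, 162]), ((430, 240), [17, 123, 154])]
[[223, 189], [214, 242], [221, 243], [224, 225], [220, 214], [226, 207], [235, 206], [246, 214], [240, 246], [254, 248], [263, 195]]
```

View pics/crop0.png

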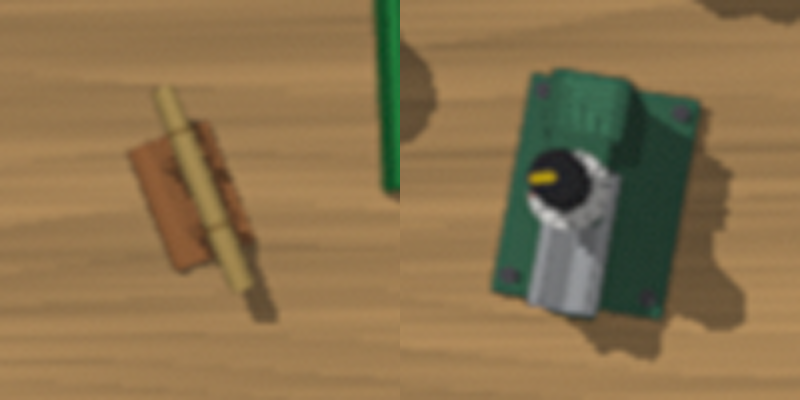

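The crop confirms the straw cane with dark rings on the wooden rest, ends at (395.8,221.5) and (415.5,272.5). The knob is at (229.5,215) with its yellow mark, the groove runs down to its mouth near (231,247), and the column is at the far end.

Run:
```python
from h import *
ci=manip.camera_info("top")
a=onz(ci,395.75,221.5,.042);b=onz(ci,415.5,272.5,.042);print("cane",a,b,(a+b)/2,np.linalg.norm(a-b),np.degrees(np.arctan2(*(a-b)[1::-1])))
P=[onz(ci,*p,.01) for p in[(213,242.5),(223.25,188.25),(265,195),(255.5,249.5)]]
print(np.round(P,3).tolist());x=(P[1]-P[0]+P[2]-P[3]);y=P[0]-P[3]+P[1]-P[2];print("yaw",np.degrees(np.arctan2(x[1],x[0])),np.degrees(np.arctan2(y[1],y[0]))-90, np.linalg.norm(x)/2,np.linalg.norm(y)/2)
k=onz(ci,229.5,215,.148);print("knob",k)
cw=manip.camera_info("wrist");M=np.array(cw["camera_from_world"]);s=manip.sense();Rt=R.from_quat(s["tool_rot"]).as_matrix()
print("cam in tool",Rt.T@(-M[:3,:3].T@M[:3,3]-s["tcp_pos"]),(M[:3,:3]@Rt).round(2).tolist(),cw["K"][0]);print(Rt.round(3).tolist())
```

```text
cane [ 0.57272128 -0.18771699  0.042     ] [ 0.45830276 -0.227332    0.042     ] [ 0.51551202 -0.20752449  0.042     ] 0.12108239433763482 19.097334663226906
[[0.536, 0.225, 0.01], [0.661, 0.202, 0.01], [0.644, 0.106, 0.01], [0.518, 0.128, 0.01]]
yaw -10.231910135316063 -10.255145561834041 0.12742110783493385 0.09768261798051348
knob [0.57586283 0.16758058 0.148     ]
cam in tool [ 0.07046527  0.00050355 -0.1228578 ] [[0.0, 1.0, -0.0], [-0.96, 0.0, -0.28], [-0.28, 0.0, 0.96]] [387.19159414   0.         316.17368816]
[[-0.969, 0.246, -0.001], [0.246, 0.969, -0.002], [0.0, -0.002, -1.0]]
```

Request:
servo_tool --rows '[[[0,0,0,-0.031,-0.022,0,1],[0,0,0,-0.031,-0.022,0,1],[0,0,0,-0.031,-0.022,0,1],[0,0,0,-0.031,-0.022,0,1],[0,0,0,-0.031,-0.022,0,1],[0,0,0,-0.031,-0.022,0,1],[0,0,0,-0.031,-0.022,0,1]]]'

```text
t: 0.68
tcp_pos: [0.3268, 0.4014, 0.25]
tool_rot: [0.124, 0.992, -0.0, -0.0]
force: [0.4, -0.0, -0.4]
finger_gap: 0.999
gripper_force: 0.0
```

Request:
servo_tool --rows '[[[0,0,0,-0.031,-0.022,0,1],[0,0,0,-0.031,-0.022,0,1],[0,0,0,-0.031,-0.022,0,1],[0,0,0,-0.031,-0.022,0,1],[0,0,0,-0.031,-0.022,0,1],[0,0,0,-0.031,-0.022,0,1],[0,0,0,-0.031,-0.022,0,1]]]'

```text
t: 1.27
tcp_pos: [0.4993, 0.1986, 0.25]
tool_rot: [0.124, 0.992, -0.0, -0.0]
force: [0.5, 0.8, -0.4]
finger_gap: 0.999
gripper_force: 0.0
```

Request:
servo_tool --rows '[[[0,0,0,-0.0073,-0.0376,0,1],[0,0,0,-0.0073,-0.0376,0,1],[0,0,0,-0.0073,-0.0376,0,1],[0,0,0,-0.0073,-0.0376,0,1],[0,0,0,-0.0073,-0.0376,0,1],[0,0,0,-0.0073,-0.0376,0,1],[0,0,0,-0.0073,-0.0376,0,1],[0,0,0,-0.0073,-0.0376,0,1]]]'

```text
t: 1.93
tcp_pos: [0.4805, -0.1073, 0.2501]
tool_rot: [0.124, 0.992, 0.0, -0.0]
force: [1.5, 0.8, -0.3]
finger_gap: 1.001
gripper_force: 0.0
```

Request:
servo_tool --rows '[[[0,0,0,-0.0073,-0.0376,0,1],[0,0,0,-0.0073,-0.0376,0,1],[0,0,0,-0.0073,-0.0376,0,1],[0,0,-6.66,0,0,0.01,1],[0,0,-6.66,0,0,0.01,1],[0,0,-6.66,0,0,0.01,1],[0,0,-6.66,0,0,0.01,1],[0,0,-6.66,0,0,0.01,1]]]'

```text
t: 2.6
tcp_pos: [0.4743, -0.2203, 0.1995]
tool_rot: [-0.168, 0.986, 0.0, -0.0]
force: [-0.2, 0.9, 0.5]
finger_gap: 0.997
gripper_force: 0.0
```

Run:
```python
from h import *
s=manip.sense();ci=manip.camera_info("wrist");im=manip.snapshot("wrist");cv2.imwrite("pics/w1.png",im)
print(s["t"],s["tcp_pos"],R.from_quat(s["tool_rot"]).as_matrix().round(3).tolist(),s["q"].round(2))
a=np.array([.57272,-.18772,.042]);b=np.array([.4583,-.22733,.042])
print(proj(ci,a),proj(ci,b))
```

```text
2.6 [ 0.47426014 -0.22033774  0.19949285] [[-0.944, -0.331, -0.001], [-0.331, 0.944, 0.001], [0.001, 0.001, -1.0]] [-0.65  0.46  1.74 -0.    0.94 -2.56]
[313.40762466 349.95480954] [313.89936684 204.89246448]
```

View pics/w1.png

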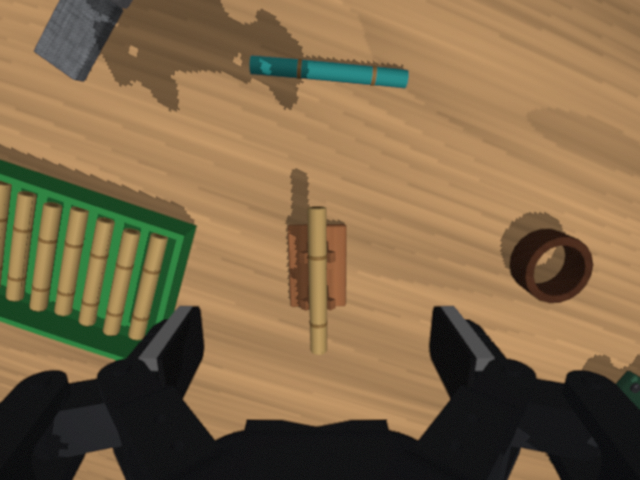

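The wrist view shows the cane vertical, with ends at (318,207) and (318.5,353). The gauge's corner is at far right, and the turquoise stick is apart from it.

Run:
```python
from h import *
s=manip.sense();ci=manip.camera_info("wrist")
n=onz(ci,318,208,.042);f=onz(ci,318.3,351,.042);print(n,f,np.linalg.norm(n-f));d=(f-n)/np.linalg.norm(f-n);print(np.degrees(np.arctan2(d[1],d[0])))
m=(n+f)/2; Rt=R.from_quat(s["tool_rot"]).as_matrix();print("mid",m,"shift",Rt.T@(m-.042*d-s["tcp_pos"]))
```

```text
[ 0.45771041 -0.22275894  0.042     ] [ 0.56954475 -0.18251512  0.042     ] 0.11885488820653883
19.791373518153385
mid [ 0.51362758 -0.20263703  0.042     ] shift [-0.00213034  0.00164438  0.15570856]
```

Request:
servo_tool --rows '[[[0,0,0,-0.002,0.002,0.03,1],[0,0,0,0,0,0.035,0.3],[0,0,0,0,0,0.035,0.0],[0,0,0,0,0,0.03,0.0],[0,0,0,0,0,0.02,0.0],[0,0,0,0,0,0.0075,0],[0,0,0,0,0,0,-0.2],[0,0,0,0,0,0,-0.4]]]' --squeeze 25

```text
t: 3.32
tcp_pos: [0.4762, -0.2179, 0.0432]
tool_rot: [-0.165, 0.986, -0.0, 0.0]
force: [0.4, -0.5, 0.6]
finger_gap: 0.301
gripper_force: 0.0
```

Request:
servo_tool --rows '[[[0,0,0,0,0,0,-0.6],[0,0,0,0,0,0,-0.8],[0,0,0,0,0,0,-1],[0,0,0,0,0,0,-1],[0,0,0,0,0,0,-1],[0,0,0,0,0,0,-1]]]'

```text
t: 3.82
tcp_pos: [0.4768, -0.2185, 0.0438]
tool_rot: [-0.165, 0.986, -0.001, 0.001]
force: [-0.2, -1.4, 5.8]
finger_gap: 0.153
gripper_force: 25.3
```

Request:
servo_tool --rows '[[[0,0,0,0,0,-0.01,-1],[0,0,0,0,0,-0.02,-1],[0,0,0,0,0,-0.03,-1],[0,0,0,0,0,-0.03,-1],[0,0,0,0,0,-0.026,-1],[0,0,5.85,0,0,0,-1],[0,0,5.85,0,0,0,-1],[0,0,5.85,0,0,0,-1]]]'

```text
t: 4.48
tcp_pos: [0.4754, -0.2172, 0.1599]
tool_rot: [-0.011, 1.0, 0.0, -0.0]
force: [-0.0, 0.3, 0.3]
finger_gap: 0.152
gripper_force: 24.9
```

Request:
servo_tool --rows '[[[0,0,5.85,0,0,0,-1],[0,0,5.85,0,0,0,-1],[0,0,0,0.005,0.017,0,-1],[0,0,0,0.011,0.033,0,-1],[0,0,0,0.011,0.033,0,-1],[0,0,0,0.011,0.033,0,-1],[0,0,0,0.011,0.033,0,-1],[0,0,0,0.011,0.033,0,-1]]]'

```text
t: 5.15
tcp_pos: [0.4476, -0.0263, 0.159]
tool_rot: [0.089, 0.996, 0.0, -0.001]
force: [1.3, 0.9, -0.2]
finger_gap: 0.154
gripper_force: 24.8
```

Request:
servo_tool --rows '[[[0,0,0,0.011,0.033,0,-1],[0,0,0,0.011,0.033,0,-1],[0,0,0,0.011,0.033,0,-1],[0,0,0,0.011,0.033,0,-1],[0,0,0,0.011,0.033,0,-1],[0,0,0,0.011,0.033,0,-1],[0,0,0,0.005,0.018,0,-1],[0,0,0,0,0,0,-1]]]'

```text
t: 5.82
tcp_pos: [0.4159, 0.2002, 0.1591]
tool_rot: [0.086, 0.996, 0.0, -0.001]
force: [0.1, -0.7, 0.1]
finger_gap: 0.149
gripper_force: 24.8
```

Run:
```python
from h import *
s=manip.sense();ci=manip.camera_info("wrist");im=manip.snapshot("wrist");cv2.imwrite("pics/w2.png",im)
print(s["t"],s["tcp_pos"],R.from_quat(s["tool_rot"]).as_matrix().round(3).tolist(),s["q"].round(2),s["force"])
```

```text
5.8167 [0.41590129 0.20018259 0.15908073] [[-0.985, 0.172, -0.001], [0.172, 0.985, 0.001], [0.001, 0.0, -1.0]] [ 0.21  0.46  1.92  0.    0.76 -1.19] [ 0.1131916  -0.67631705  0.05016575]
```

View pics/w2.png

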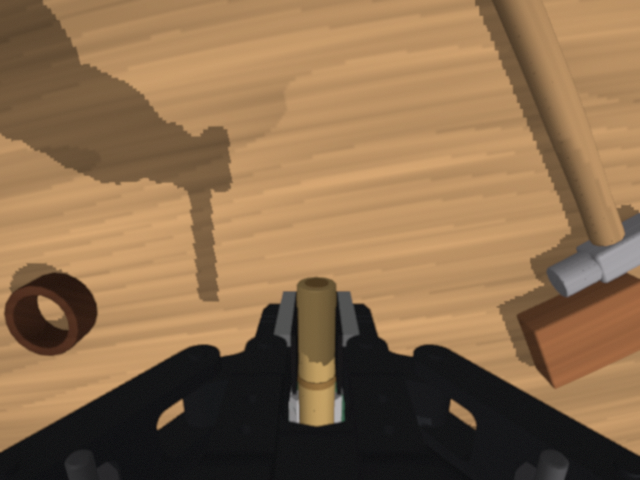

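The wrist view shows the cane centred in the jaws at column 317, but the camera faces back toward the robot, so the gauge isn't visible. I'll refine the gauge position from both fixed cameras instead.

Run:
```python
from h import *
t=cv2.imread("pics/top0.png");s=cv2.imread("pics/scene0.png")
tn=manip.snapshot("top");sn=manip.snapshot("scene")
a=cv2.resize(s[265:350,305:390],(400,400),interpolation=cv2.INTER_CUBIC)
b=cv2.resize(tn[170:270,190:290],(400,400),interpolation=cv2.INTER_CUBIC)
cv2.imwrite("pics/crop1.png",np.hstack([a,b]))
cs=manip.camera_info("scene")
e=np.array([.984,-.178,0]);n=np.array([.178,.984,0]);o=np.array([.576,.168,0])
for q in[(0,0,.148),(-60,12.7,63e-3),(-60,-12.7,63e-3),(-60,0,.05),(-14,-17,.098),(-14,17,.098)]:
    p=proj(cs,o+e*q[0]/1e3+n*q[1]/1e3+[0,0,q[2]]);print(q,p.round(1),((p-[305,265])*400/85).round(0))
```

```text
(0, 0, 0.148) [350.9 283.2] [216.  86.]
(-60, 12.7, 0.063) [374.6 307.2] [328. 199.]
(-60, -12.7, 0.063) [371.1 299.5] [311. 162.]
(-60, 0, 0.05) [372.4 306.9] [317. 197.]
(-14, -17, 0.098) [353.3 291.8] [227. 126.]
(-14, 17, 0.098) [357.7 302.3] [248. 175.]
```

View pics/crop1.png

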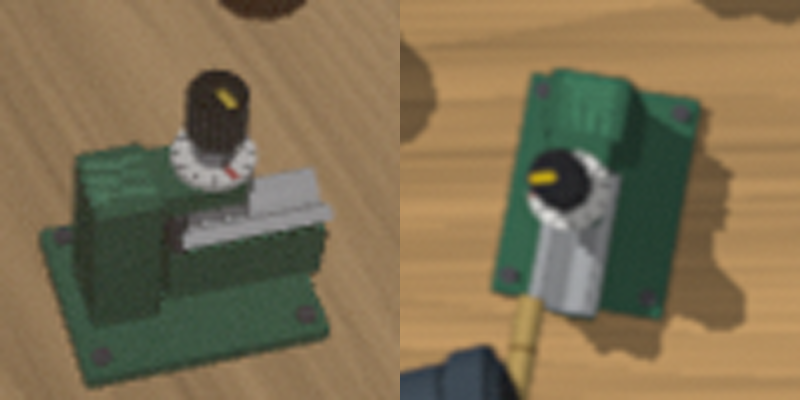

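The scene crop shows the knob top at (217,90) and the groove mouth corners at (332,213) and (315,170), close to prediction and about 1 px low. The top crop shows the cane's far end at (222.5,244.5) and the groove right of it, so I'll use the held cane to calibrate the top camera's bias.

Run:
```python
from h import *
s=manip.sense();ci=manip.camera_info("top");Rt=R.from_quat(s["tool_rot"]).as_matrix();p=s["tcp_pos"]
for L in(.08,.101):print(p-Rt[:,0]*L,proj(ci,p-Rt[:,0]*L))
im=manip.snapshot("top");hsv=cv2.cvtColor(im,cv2.COLOR_BGR2HSV)
for v in(246,248,250,252,254):print(v,hsv[v,214:230].tolist())
# groove outer walls in the top view at mouth: crop px (528,300) & (597,317)
for q in[(528,300),(597,317),(547,225)]:
    print(onz(ci,(q[0]-400)/4+190,q[1]/4+170,.063))
```

```text
[0.49561572 0.18269948 0.15878433] [221.0706736  253.97498103]
[0.51628642 0.17899519 0.15876526] [222.96420424 243.64942532]
246 [[17, 123, 186], [17, 123, 187], [17, 123, 187], [17, 123, 188], [17, 123, 189], [17, 123, 182], [19, 128, 170], [20, 128, 173], [20, 126, 182], [20, 128, 180], [20, 131, 165], [21, 132, 143], [20, 102, 118], [18, 23, 112], [108, 10, 123], [105, 12, 129]]
248 [[17, 122, 174], [17, 121, 175], [17, 123, 174], [17, 122, 174], [16, 122, 171], [18, 124, 164], [20, 128, 165], [20, 128, 175], [20, 125, 182], [20, 125, 175], [20, 128, 155], [20, 130, 135], [19, 126, 128], [18, 111, 124], [19, 93, 115], [19, 78, 104]]
250 [[17, 122, 173], [17, 124, 173], [17, 122, 173], [16, 122, 172], [17, 121, 168], [20, 124, 164], [21, 127, 171], [20, 127, 181], [20, 124, 181], [20, 125, 169], [20, 129, 148], [20, 129, 127], [17, 122, 142], [17, 123, 166], [17, 122, 176], [17, 122, 174]]
252 [[17, 121, 184], [17, 122, 184], [17, 122, 184], [17, 123, 183], [17, 123, 174], [19, 126, 166], [20, 127, 173], [20, 126, 182], [20, 126, 178], [21, 127, 162], [20, 129, 138], [19, 125, 129], [17, 121, 156], [17, 122, 180], [17, 123, 185], [17, 123, 183]]
254 [[16, 123, 188], [17, 121, 189], [17, 121, 189], [17, 123, 186], [18, 125, 172], [20, 130, 165], [20, 128, 176], [20, 126, 182], [20, 125, 173], [20, 127, 154], [20, 128, 132], [18, 123, 143], [17, 124, 171], [17, 123, 186], [17, 123, 186], [17, 123, 186]]
[0.52394632 0.19599155 0.063     ]
[0.51404842 0.15854567 0.063     ]
[0.56497035 0.18576837 0.063     ]
```

Request:
servo_tool --rows '[[[0,0,0,0,0,0.025,-1],[0,0,0,0,0,0.03,-1],[0,0,0,0,0,0.022,-1],[0,0,0,-0.01,-0.0016,0,-1],[0,0,0,-0.014,0,0,-1],[0,0,0,-0.014,0,0,-1],[0,0,0,0,0,0.004,-1],[0,0,0,0,0,0.004,-1]]]'

```text
t: 6.68
tcp_pos: [0.4564, 0.1879, 0.0746]
tool_rot: [0.09, 0.996, 0.0, 0.001]
force: [-0.1, 0.0, 0.7]
finger_gap: 0.15
gripper_force: 24.8
```

Request:
servo_tool --rows '[[[0,0,0,0,0,0.004,-1],[0,0,0,0,0,0.002,-1],[0,0,0,0,0,0.001,-1],[0,0,0,0,0,0,-1]]]'

```text
t: 7.02
tcp_pos: [0.4537, 0.1889, 0.0666]
tool_rot: [0.089, 0.996, -0.0, -0.001]
force: [0.0, 0.7, 0.2]
finger_gap: 0.153
gripper_force: 24.8
```

Request:
servo_tool --rows '[[[0,0,0,0,0,0.001,-1],[0,0,0,0,0,0.001,-1],[0,0,0,0,0,0,-1]]]'

```text
t: 7.27
tcp_pos: [0.4544, 0.1891, 0.0649]
tool_rot: [0.089, 0.996, 0.0, -0.0]
force: [0.0, 0.1, 1.3]
finger_gap: 0.151
gripper_force: 25.0
```

Request:
servo_tool --rows '[[[0,0,0,0,0,0.001,-1],[0,0,0,0,0,0.001,-1],[0,0,0,0,0,0,-1]]]'

```text
t: 7.52
tcp_pos: [0.4545, 0.1891, 0.0629]
tool_rot: [0.089, 0.996, 0.0, 0.0]
force: [-1.7, 2.0, 3.5]
finger_gap: 0.146
gripper_force: 25.2
```

Run:
```python
from h import *
s=manip.sense();print(s["tcp_pos"],s["force"],s["ft_torque"],R.from_quat(s["tool_rot"]).as_matrix()[:,0])
t=manip.snapshot("top");sn=manip.snapshot("scene")
a=cv2.resize(sn[265:350,305:405],(470,400),interpolation=cv2.INTER_CUBIC)
b=cv2.resize(t[190:270,195:265],(330,377),interpolation=cv2.INTER_CUBIC)
c=np.zeros((400,800,3),np.uint8);c[:,:470]=a;c[:377,470:]=b;cv2.imwrite("pics/crop2.png",c)
```

```text
[0.45450543 0.18907757 0.06290886] [-1.68560693  1.9737697   3.52190388] [ 0.14463219 -0.05297455  0.04959844] [-9.84233507e-01  1.76873916e-01 -1.44130902e-04]
```

View pics/crop2.png

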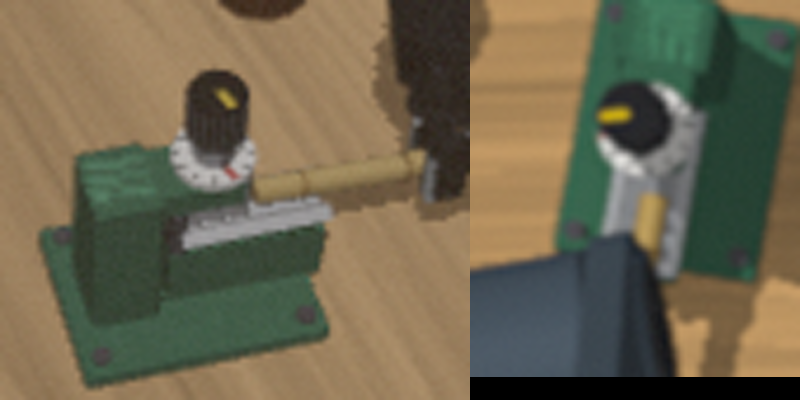

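The crop shows the cane over the groove, its tip clear of the bridge, and sitting slightly right of the groove centre. The +y force says the same: it is touching the right wall. I'll shift +y and seat it.

Request:
servo_tool --rows '[[[0,0,0,0,0.001,0,-1],[0,0,0,0,0.001,0,-1],[0,0,0,0,0,0,-1]]]'

```text
t: 7.87
tcp_pos: [0.4553, 0.1909, 0.0628]
tool_rot: [0.089, 0.996, 0.0, 0.0]
force: [-0.1, 0.3, 0.9]
finger_gap: 0.151
gripper_force: 25.0
```

Request:
servo_tool --rows '[[[0,0,0,0,0,0.001,-1],[0,0,0,0,0,0.0005,-1],[0,0,0,0,0,0,-1]]]'

```text
t: 8.12
tcp_pos: [0.4553, 0.1909, 0.0613]
tool_rot: [0.089, 0.996, 0.0, 0.0]
force: [0.2, 1.3, 2.2]
finger_gap: 0.151
gripper_force: 25.2
```

Request:
servo_tool --rows '[[[0,0,0,0,0,0,-1],[0,0,0,0,0,0,-1]]]'

```text
t: 8.28
tcp_pos: [0.4552, 0.1909, 0.0614]
tool_rot: [0.089, 0.996, 0.0, 0.0]
force: [-0.0, 0.9, 3.1]
finger_gap: 0.153
gripper_force: 25.2
```

Request:
servo_tool --rows '[[[0,0,0,-0.002,0.0005,-0.0003,-1],[0,0,0,-0.004,0,0,-1],[0,0,0,-0.004,0,0,-1],[0,0,0,-0.004,0,0,-1],[0,0,0,-0.004,0,0,-1],[0,0,0,-0.003,0,0,-1],[0,0,0,-0.002,0,0,-1],[0,0,0,0,0,0,-1]]]'

```text
t: 8.95
tcp_pos: [0.4784, 0.1873, 0.0617]
tool_rot: [0.089, 0.996, 0.0, 0.0]
force: [-1.9, 3.9, 2.7]
finger_gap: 0.15
gripper_force: 25.4
```

Request:
servo_tool --rows '[[[0,0,0,-0.001,0,0,-1],[0,0,0,-0.001,0,0,-1],[0,0,0,-0.001,0,0,-1],[0,0,0,-0.001,0,0,-1],[0,0,0,0,0,0,-1]]]'

```text
t: 9.37
tcp_pos: [0.481, 0.1868, 0.0617]
tool_rot: [0.089, 0.996, 0.0, -0.001]
force: [-2.6, 5.6, 3.6]
finger_gap: 0.152
gripper_force: 25.6
```

Request:
servo_tool --rows '[[[0,0,0,0,0.0007,0,-1],[0,0,0,0,0.0007,0,-1],[0,0,0,0,0,0,-1],[0,0,0,0,0,0,-1]]]'

```text
t: 9.7
tcp_pos: [0.4821, 0.1877, 0.0615]
tool_rot: [0.089, 0.996, -0.0, 0.0]
force: [-2.0, 2.2, 2.5]
finger_gap: 0.152
gripper_force: 25.1
```

Run:
```python
from h import *
s=manip.sense();r=R.from_quat(s["tool_rot"]).as_matrix();print(s["tcp_pos"],r.T@s["force"],r.T@s["ft_torque"])
```

```text
[0.48209696 0.18772104 0.06154091] [ 2.34418068  1.8383263  -2.50603351] [-0.27819904  0.13152598 -0.02089709]
```

Request:
servo_tool --rows '[[[0,0,0,0,0.0006,-0.0003,-1],[0,0,0,-0.001,0,0,-1],[0,0,0,-0.001,0,0,-1],[0,0,0,-0.001,0.0001,0,-1],[0,0,0,0,0,0,-1]]]'

```text
t: 10.12
tcp_pos: [0.4847, 0.1877, 0.0618]
tool_rot: [0.089, 0.996, -0.0, -0.0]
force: [-2.8, -1.4, 2.5]
finger_gap: 0.152
gripper_force: 25.0
```

Request:
servo_tool --rows '[[[0,0,0,-0.001,0,0,-1],[0,0,0,-0.001,0,0,-1],[0,0,0,-0.001,0.0001,0,-1],[0,0,0,0,0,0,-1]]]'

```text
t: 10.45
tcp_pos: [0.4877, 0.1873, 0.0619]
tool_rot: [0.089, 0.996, -0.0, -0.0]
force: [-2.9, -3.8, 2.2]
finger_gap: 0.155
gripper_force: 25.1
```

Request:
servo_tool --rows '[[[0,0,0,0,-0.0006,-0.0002,-1],[0,0,0,-0.0005,0,0,-1],[0,0,0,-0.0005,0,0,-1],[0,0,0,0,0,0,-1]]]'

```text
t: 10.78
tcp_pos: [0.4894, 0.187, 0.0622]
tool_rot: [0.089, 0.996, 0.0, 0.001]
force: [-0.5, -1.9, 1.4]
finger_gap: 0.152
gripper_force: 25.0
```

Request:
servo_tool --rows '[[[0,0,0,-0.0005,0,0,-1],[0,0,0,-0.0005,0,0,-1],[0,0,0,0,0,0,-1]]]'

```text
t: 11.03
tcp_pos: [0.4901, 0.1868, 0.0621]
tool_rot: [0.089, 0.996, 0.0, 0.0]
force: [-1.0, -1.7, 1.1]
finger_gap: 0.151
gripper_force: 25.0
```

Request:
servo_tool --rows '[[[0,0,0,-0.0005,0,0,-1],[0,0,0,-0.0005,0,0,-1],[0,0,0,0,0,0,-1]]]'

```text
t: 11.28
tcp_pos: [0.4909, 0.1865, 0.0621]
tool_rot: [0.089, 0.996, 0.0, 0.0]
force: [-1.3, -1.8, 0.5]
finger_gap: 0.152
gripper_force: 24.9
```

Request:
servo_tool --rows '[[[0,0,0,-0.0005,0,0,-1],[0,0,0,-0.0005,0,0,-1],[0,0,0,0,0,0,-1]]]'

```text
t: 11.53
tcp_pos: [0.4919, 0.1863, 0.0621]
tool_rot: [0.089, 0.996, 0.0, 0.0]
force: [-0.7, -0.2, 0.7]
finger_gap: 0.15
gripper_force: 24.9
```

Request:
servo_tool --rows '[[[0,0,0,-0.0005,0,0,-1],[0,0,0,-0.0005,0,0,-1],[0,0,0,0,0,0,-1]]]'

```text
t: 11.78
tcp_pos: [0.4929, 0.1862, 0.0621]
tool_rot: [0.089, 0.996, 0.0, 0.0]
force: [-1.1, -1.7, 0.6]
finger_gap: 0.151
gripper_force: 24.9
```

Request:
servo_tool --rows '[[[0,0,0,-0.0005,0,0,-1],[0,0,0,-0.0005,0,0,-1],[0,0,0,0,0,0,-1]]]'

```text
t: 12.03
tcp_pos: [0.4938, 0.186, 0.0621]
tool_rot: [0.089, 0.996, -0.0, 0.0]
force: [-0.7, -1.5, 0.3]
finger_gap: 0.149
gripper_force: 24.9
```

Request:
servo_tool --rows '[[[0,0,0,-0.0005,0,0,-1],[0,0,0,-0.0005,0,0,-1],[0,0,0,0,0,0,-1]]]'

```text
t: 12.28
tcp_pos: [0.4942, 0.1859, 0.0621]
tool_rot: [0.089, 0.996, -0.0, -0.001]
force: [-2.1, -0.1, 1.2]
finger_gap: 0.154
gripper_force: 25.0
```

Request:
servo_tool --rows '[[[0,0,0,-0.0004,0,0,-1],[0,0,0,0,0,0,-1]]]'

```text
t: 12.45
tcp_pos: [0.4943, 0.1858, 0.062]
tool_rot: [0.089, 0.996, -0.0, -0.001]
force: [-2.9, -0.5, 2.2]
finger_gap: 0.148
gripper_force: 25.0
```

Request:
servo_tool --rows '[[[0,0,0,-0.0004,0,0,-1],[0,0,0,0,0,0,-1]]]'

```text
t: 12.62
tcp_pos: [0.4945, 0.1857, 0.062]
tool_rot: [0.089, 0.996, -0.0, -0.001]
force: [-4.7, 1.0, 3.2]
finger_gap: 0.153
gripper_force: 25.1
```

Request:
servo_tool --rows '[[[0,0,0,0,0,0,-0.7],[0,0,0,0,0,0,-0.5],[0,0,0,0,0,0,-0.3],[0,0,0,0,0,0,0],[0,0,0,0,0,0,0],[0,0,0,0,0,0,0]]]'

```text
t: 13.12
tcp_pos: [0.4963, 0.1857, 0.0622]
tool_rot: [0.089, 0.996, 0.0, 0.001]
force: [0.4, -0.2, -0.3]
finger_gap: 0.503
gripper_force: 0.0
```

Request:
servo_tool --rows '[[[0,0,0,0,0,-0.01,0],[0,0,0,0,0,-0.02,0],[0,0,0,0,0,-0.03,0.3],[0,0,0,0,0,-0.03,0.5],[0,0,0,0,0,-0.03,0.5],[0,0,0,0,0,-0.03,0.5],[0,0,0,0.03,0,0,0.5],[0,0,0,0.03,0,0,0.5]]]'

```text
t: 13.78
tcp_pos: [0.439, 0.1965, 0.2151]
tool_rot: [0.09, 0.996, 0.001, 0.004]
force: [-0.7, 1.3, -0.7]
finger_gap: 0.748
gripper_force: 0.0
```

Run:
```python
from h import *
s=manip.sense();print(s["t"],s["tcp_pos"],s["q"].round(2),s["force"],s["ft_torque"])
t=manip.snapshot("top");sn=manip.snapshot("scene")
a=cv2.resize(sn[265:350,305:405],(470,400),interpolation=cv2.INTER_CUBIC)
b=cv2.resize(t[190:270,195:265],(330,377),interpolation=cv2.INTER_CUBIC)
c=np.zeros((400,800,3),np.uint8);c[:,:470]=a;c[:377,470:]=b;cv2.imwrite("pics/crop3.png",c)
```

```text
13.7833 [0.43897361 0.19653533 0.21514703] [ 0.19  0.38  1.83  0.    0.92 -1.2 ] [-0.68079339  1.26256296 -0.66502505] [0.01302311 0.02688275 0.02558191]
```

View pics/crop3.png

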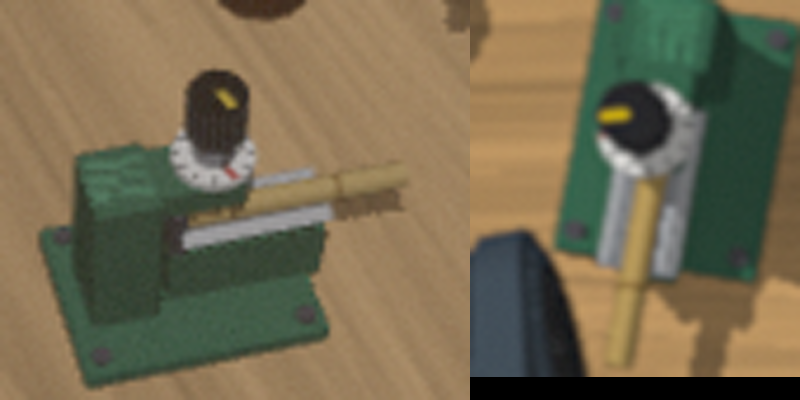

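The crop shows the cane lying in the groove, its end under the bridge by the stop and the rear overhanging as it should. Next I go above the knob and wind the wrist back for the full clockwise turn.

Request:
servo_tool --rows '[[[0,0,0,-0.035,0,0,0.5],[0,0,0,-0.035,0,0,0.5],[0,0,0,-0.035,-0.001,0,0.5],[0,0,0,-0.036,0,0,0.5],[0,0,-6.8,0,0,0,0.5],[0,0,-6.8,0,0,0,0.5],[0,0,-6.8,0,0,0,0.5],[0,0,-6.8,0,0,0,0.5]]]'

```text
t: 14.55
tcp_pos: [0.5757, 0.17, 0.2123]
tool_rot: [-0.15, 0.989, -0.0, 0.0]
force: [-0.1, -0.2, -0.5]
finger_gap: 0.751
gripper_force: 0.0
```

Request:
servo_tool --rows '[[[0,0,-6.8,0,0,0,0.5],[0,0,-6.8,0,0,0,0.5],[0,0,-6.8,0,0,0,0.5],[0,0,-6.8,0,0,0,0.5],[0,0,-6.8,0,0,0,0.5],[0,0,-6.8,0,0,0,0.5],[0,0,-6.8,0,0,0,0.5],[0,0,0,0,0,0,0.5]]]'

```text
t: 15.22
tcp_pos: [0.5755, 0.1702, 0.2125]
tool_rot: [-0.535, 0.845, -0.0, 0.0]
force: [-0.2, 0.3, 0.0]
finger_gap: 0.749
gripper_force: 0.0
```

Run:
```python
from h import *
s=manip.sense();ci=manip.camera_info("wrist");im=manip.snapshot("wrist");cv2.imwrite("pics/w3.png",im)
print(s["t"],s["tcp_pos"],s["q"].round(2),s["force"],s["ft_torque"],proj(ci,[.578,.170,.148]))
hsv=cv2.cvtColor(im,cv2.COLOR_BGR2HSV);p=proj(ci,[.578,.170,.148]).astype(int)
```

```text
15.2167 [0.57545902 0.17017404 0.21252951] [ 0.1   0.54  1.54 -0.    1.07 -2.6 ] [-0.20502328  0.32343611  0.04611691] [-0.03442097  0.03019189 -0.05178341] [312.34410238 273.47309285]
```

View pics/w3.png

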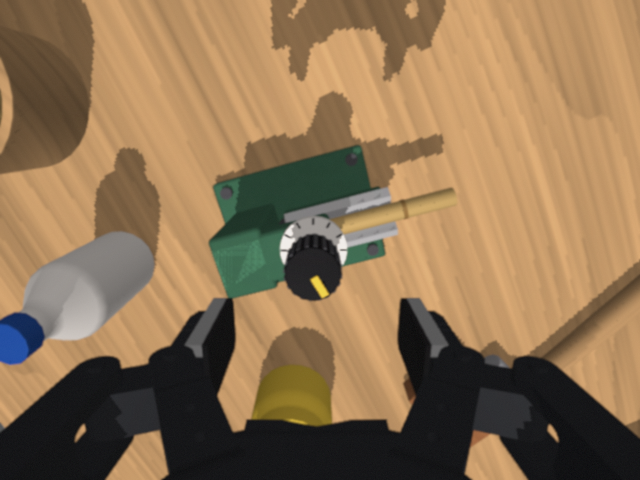

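The wrist view shows the knob top centre at (313.5,273), within about 1 px of the prediction. The cane is in the groove at right, and the bottle and jar are clear of the descent.

Request:
servo_tool --rows '[[[0,0,0,0,-0.002,0,0.5],[0,0,0,0,0,0.025,0.5],[0,0,0,0,0,0.025,0.5],[0,0,0,0,0,0.02,0.3],[0,0,0,0,0,0.0065,0],[0,0,0,0,0,0,0],[0,0,0,0,0,0,-0.15],[0,0,0,0,0,0,-0.2]]]' --squeeze 60

```text
t: 15.93
tcp_pos: [0.578, 0.1696, 0.1369]
tool_rot: [-0.534, 0.845, -0.001, 0.001]
force: [-1.0, 0.2, 0.3]
finger_gap: 0.4
gripper_force: 0.0
```

Request:
servo_tool --rows '[[[0,0,0,0,0,0,-0.3],[0,0,0,0,0,0,-0.4],[0,0,0,0,0,0,-1],[0,0,0,0,0,0,-1],[0,0,0,0,0,0,-1]]]'

```text
t: 16.35
tcp_pos: [0.5776, 0.1698, 0.1373]
tool_rot: [-0.534, 0.845, -0.0, 0.001]
force: [-1.3, 0.1, 5.9]
finger_gap: 0.33
gripper_force: 59.0
```

Run:
```python
from h import *
s=manip.sense();print(s["t"],s["tcp_pos"],s["q"].round(3),s["force"],s["ft_torque"],s["tau"][5],s["gripper_force"],s["finger_gap"])
```

```text
16.35 [0.57755887 0.16975461 0.1372818 ] [ 0.1    0.641  1.59   0.     0.907 -2.598] [-1.30761368  0.13067462  5.91606847] [ 0.09097195  0.33606755 -0.01999637] -0.028282151324674487 58.99989187717438 0.3296775028705733
```

Request:
servo_tool --rows '[[[0,0,3,0,0,0,-1],[0,0,6,0,0,0,-1],[0,0,6,0,0,0,-1],[0,0,6,0,0,0,-1],[0,0,6,0,0,0,-1],[0,0,6,0,0,0,-1],[0,0,6,0,0,0,-1],[0,0,3,0,0,0,-1]]]'

```text
t: 17.02
tcp_pos: [0.5772, 0.1701, 0.1373]
tool_rot: [-0.194, 0.981, 0.0, 0.001]
force: [-1.3, 1.9, 6.4]
finger_gap: 0.336
gripper_force: 58.9
```

```bash
cat > st.py <<'E'
from h import *
s=manip.sense();print(s["t"],s["tcp_pos"].round(4),s["q"][[0,5]].round(3),s["force"].round(1),s["ft_torque"].round(3),s["tau"][5].round(3),s["gripper_force"].round(1))
E
python3 st.py
```

```text
Traceback (most recent call last):
  File "st.py", line 2, in <module>
    s=manip.sense();print(s["t"],s["tcp_pos"].round(4),s["q"][[0,5]].round(3),s["force"].round(1),s["ft_torque"].round(3),s["tau"][5].round(3),s["gripper_force"].round(1))
                                                                                                                                               ^^^^^^^^^^^^^^^^^^^^^^^^
AttributeError: 'float' object has no attribute 'round'
```

```bash
sed -i 's/,s\["gripper_force"\].round(1)//' st.py; python3 st.py
```

```text
17.0167 [0.5772 0.1701 0.1373] [ 0.101 -1.861] [-1.3  1.9  6.4] [0.245 0.368 0.109] -0.026
```

Request:
servo_tool --rows '[[[0,0,5,0,0,0,-1],[0,0,5,0,0,0,-1],[0,0,5,0,0,0,-1]]]'

```text
t: 17.27
tcp_pos: [0.5772, 0.1703, 0.1373]
tool_rot: [-0.064, 0.998, 0.001, 0.001]
force: [-2.3, 2.7, 6.5]
finger_gap: 0.333
gripper_force: 58.9
```

```bash
python3 st.py
```

```text
17.2667 [0.5772 0.1703 0.1373] [ 0.101 -1.599] [-2.3  2.7  6.5] [0.34  0.343 0.094] -0.568
```

Request:
servo_tool --rows '[[[0,0,5,0,0,0,-1],[0,0,5,0,0,0,-1],[0,0,5,0,0,0,-1]]]'

```text
t: 17.52
tcp_pos: [0.5771, 0.1704, 0.1373]
tool_rot: [0.067, 0.998, 0.001, 0.001]
force: [-1.4, 3.2, 6.4]
finger_gap: 0.333
gripper_force: 58.9
```

```bash
python3 st.py
```

```text
17.5167 [0.5771 0.1704 0.1373] [ 0.101 -1.337] [-1.4  3.2  6.4] [0.448 0.277 0.12 ] -0.567
```

Request:
servo_tool --rows '[[[0,0,5,0,0,0,-1],[0,0,5,0,0,0,-1],[0,0,5,0,0,0,-1]]]'

```text
t: 17.77
tcp_pos: [0.5772, 0.1706, 0.1373]
tool_rot: [0.196, 0.981, 0.001, 0.001]
force: [-2.1, 3.0, 6.9]
finger_gap: 0.338
gripper_force: 58.9
```

```bash
python3 st.py
```

```text
17.7667 [0.5772 0.1706 0.1373] [ 0.101 -1.076] [-2.1  3.   6.9] [0.54  0.369 0.148] -0.535
```

Request:
servo_tool --rows '[[[0,0,5,0,0,0,-1],[0,0,5,0,0,0,-1]]]'

```text
t: 17.93
tcp_pos: [0.5773, 0.1707, 0.1373]
tool_rot: [0.281, 0.96, 0.001, 0.001]
force: [-1.7, 2.9, 6.9]
finger_gap: 0.329
gripper_force: 58.9
```

```bash
python3 st.py
```

```text
17.9333 [0.5773 0.1707 0.1373] [ 0.101 -0.901] [-1.7  2.9  6.9] [0.624 0.287 0.252] -0.457
```

Request:
servo_tool --rows '[[[0,0,5,0,0,0,-1],[0,0,5,0,0,0,-1]]]'

```text
t: 18.1
tcp_pos: [0.5773, 0.1708, 0.1373]
tool_rot: [0.363, 0.932, 0.001, 0.001]
force: [-2.1, 3.2, 5.7]
finger_gap: 0.334
gripper_force: 58.8
```

```bash
python3 st.py
```

```text
18.1 [0.5773 0.1708 0.1373] [ 0.101 -0.727] [-2.1  3.2  5.7] [0.615 0.313 0.229] -0.446
```

Request:
servo_tool --rows '[[[0,0,5,0,0,0,-1],[0,0,5,0,0,0,-1]]]'

```text
t: 18.27
tcp_pos: [0.5774, 0.1709, 0.1373]
tool_rot: [0.443, 0.896, 0.002, 0.001]
force: [-1.8, 4.7, 6.7]
finger_gap: 0.332
gripper_force: 58.8
```

```bash
python3 st.py
```

```text
18.2667 [0.5774 0.1709 0.1373] [ 0.101 -0.552] [-1.8  4.7  6.7] [0.651 0.315 0.237] -0.446
```

Torque on joint 6 levelled off at q6 of about -0.88, so slip is about 0.32 rad now. I'll add 24° for roughly 0.75 rad.

Request:
servo_tool --rows '[[[0,0,5,0,0,0,-1],[0,0,5,0,0,0,-1],[0,0,5,0,0,0,-1],[0,0,5,0,0,0,-1],[0,0,4,0,0,0,-1]]]'

```text
t: 18.68
tcp_pos: [0.5776, 0.171, 0.1373]
tool_rot: [0.62, 0.785, 0.002, 0.001]
force: [-0.3, 4.4, 6.2]
finger_gap: 0.339
gripper_force: 58.8
```

```bash
python3 st.py
```

```text
18.6833 [0.5776 0.171  0.1373] [ 0.102 -0.134] [-0.3  4.4  6.2] [0.682 0.287 0.274] -0.221
```

Request:
servo_tool --rows '[[[0,0,0,0,0,0,-1],[0,0,0,0,0,0,-1],[0,0,0,0,0,0,-1],[0,0,0,0,0,0,-1]]]'

```text
t: 19.02
tcp_pos: [0.5776, 0.171, 0.1373]
tool_rot: [0.619, 0.786, 0.002, 0.0]
force: [-1.2, 3.7, 5.2]
finger_gap: 0.338
gripper_force: 58.8
```

```bash
python3 st.py
```

```text
19.0167 [0.5776 0.171  0.1373] [ 0.101 -0.137] [-1.2  3.7  5.2] [ 0.718  0.177 -0.032] 0.0
```

Request:
servo_tool --rows '[[[0,0,0,0,0,0,-0.3],[0,0,0,0,0,0,-0.1],[0,0,0,0,0,0,0.2],[0,0,0,0,0,0,0.5],[0,0,0,0,0,0,0.5],[0,0,0,0,0,-0.01,0.5],[0,0,0,0,0,-0.02,0.5],[0,0,0,0,0,-0.03,0.5]]]'

```text
t: 19.68
tcp_pos: [0.5749, 0.169, 0.1941]
tool_rot: [0.619, 0.786, -0.002, -0.002]
force: [0.1, -0.7, -0.5]
finger_gap: 0.748
gripper_force: 0.0
```

Request:
servo_tool --rows '[[[0,0,0,0,0,-0.04,0.5],[0,0,0,0,0,-0.04,0.5],[0,0,0,0,0,0,0.5],[0,0,0,0,0,0,0.5]]]'

```text
t: 20.02
tcp_pos: [0.5785, 0.1695, 0.2794]
tool_rot: [0.618, 0.786, 0.003, 0.003]
force: [-0.1, -0.5, -1.1]
finger_gap: 0.75
gripper_force: 0.0
```

```bash
python3 st.py
python3 - <<'E'
from h import *
ci=manip.camera_info("wrist");im=manip.snapshot("wrist");sn=manip.snapshot("scene")
p=proj(ci,[.578,.170,.148]);print(p)
u,v=[int(x) for x in p];u=min(max(u,70),570);v=min(max(v,70),410)
a=cv2.resize(sn[265:350,305:405],(400,340),interpolation=cv2.INTER_CUBIC)
b=cv2.resize(im[v-70:v+70,u-70:u+70],(400,400),interpolation=cv2.INTER_CUBIC)
c=np.zeros((400,800,3),np.uint8);c[:340,:400]=a;c[:,400:]=b;cv2.imwrite("pics/crop4.png",c)
E
```

```text
20.0167 [0.5785 0.1695 0.2794] [ 0.1   -0.137] [-0.1 -0.5 -1.1] [ 0.028  0.012 -0.007] -0.0
[312.91097907 237.65592496]
```

View pics/crop4.png

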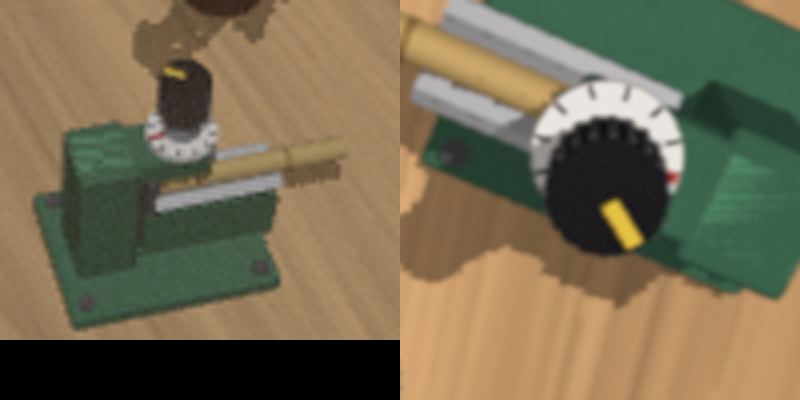

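The crop shows the cane clamped in the groove. The knob's yellow mark leads the dial's red mark by about 35° more than at the start, which fits the torque plateau (slip about 0.6–0.75 rad). The gripper is clear, so I'm handing in.

```bash
python3 -c "
from station import manip
print(manip.sign_off())"
```

```text
the job is handed in; nothing more can be done
None
```

I handed the job in at about 20 s on the robot's clock: the cane lies home in the groove against the stop, clamped by the spindle, with an estimated ratchet slip of 0.6–0.75 rad; no verdict came back.

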